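# Load the purge handpiece and hold it on the flange's tilted nipple

## Robot

A 6-joint arm with a two-finger parallel gripper is mounted at the origin on the work surface. World frame = base frame: x ahead of the robot, y to its left, z up, the work surface at z = 0. Lengths are in m, angles in rad, forces in N, time in s.
With the tool pointing down it reaches from about 0.35 to 0.775 m from the base axis. Payload 7.3 kg.
Tool frame: the origin (TCP) lies on the centre line of the jaws, within the pads' length; the fingertips stand 11 mm ahead of it and the grasp point (between the pads) lies 8 mm behind it; y points along the fingers, z is the direction in which the jaws open and shut, and the axes are right-handed (so a half turn about y gives the same grasp; the last joint's range is limited). The gripper opens to 92 mm and grips with 3 to 60 N. Pads are 19 mm wide; open, the fingers measure 130 mm over their backs; the gripper's body (75 mm by 190 mm) begins 47 mm behind the grasp point.
Start: joints at [-1.269, 0.342, 1.524, -0, 1.275, -0.146], TCP at [0.227, -0.473, 0.238] pointing down, gripper open.
Joint ranges: [-2.53, 2.53], [-0.77, 2.02], [0.04, 2.7], [-1, 4.14], [0.28, 2.66], [-3.11, 3.11]. Speed limits (rad/s): [2.57, 2.57, 3.14, 3.14, 3.14, 3.14].

## Interface

Orientations are given as [roll, pitch, yaw] about the fixed x, y, z axes, in that order (R = Rz(yaw) Ry(pitch) Rx(roll)).
In Python, from cell import robot, cams gives the robot as it stands.
- The arm moves only by the tool apply_moves, never from a script. Its argument "plan" is a list of rows, each a list of 7 numbers: the shift along the tool's x, y, z in m, then the turn, a rotation vector about the tool's x, y, z in degrees, then the gripper command: -1 is fully open, 1 is shut, values between are in proportion. A call has exactly 5 rows; each row is the pose to reach, as a shift and turn from the pose commanded when the call began, along the tool's axes at that moment; what a row does not reach only later rows make up. A row lasts 1/8 s, in which the tool goes at most 62.5 mm and 10.7 degrees, less where a joint would pass 70% of its speed; a pose out of reach is approached as far as the arm can. A call with a gripper value outside its range is refused whole. The fingers move at their own pace and stop on an object; "squeeze" is the grip in N (left out, the last holds). Time passes only in rows, so rows that repeat a pose let the fingers close, or fill a call up. It gives the time, the measured TCP pose, the force and the opening at its end, in the units of the state.
- robot.observe(): the state, without advancing time (a new reading comes with each control period).
- cams.read_camera(name): name is "scene" or "top"; returns the picture (400x640x3 uint8, blue, green, red); there is no depth.
- cams.calibration(name): a dict with "fx", "fy", "cx", "cy" (pixels), "extrinsics" (4x4, takes a point from world to camera coordinates). Camera axes: x right, y up, looking along -z (the intrinsics and any distortion apply to the point x, -y, -z); pixel columns grow to the right and rows downward; lengths in m; the calibration is good to about 2 mm. A picture is of the moment at which its call begins. calibration takes no time and is no camera call.
- robot.hand_in(): hands the job in, once; it reports no verdict.
The state is a dict: "time": time; "qpos": joint angles; "qvel": joint speeds; "joint_efforts": joint torques, N m; "tool_pos": TCP position; "tool_rot": TCP orientation; "contact_force": force on the tool from outside, world axes, zero at the start; "torque": the same for the moment, N m; "opening": finger opening in m.
Only numpy, scipy, OpenCV 4.12 (cv2) and the standard library are available. Lean on these libraries where they do the work, as an engineer would, in place of code of your own. Each camera call takes 0.05 s, during which the arm holds its last target. There are 200 camera calls.

## Task

Slide the fresh green cartridge fully home into the top of the blue-and-brass purge handpiece, then take the handpiece out of its dock and press its brass mouth squarely onto the tilted nipple of the vacuum flange until it snaps on. Keep pushing it fully home against the spring of the valve, still gripping the handpiece: the job finishes while you hold it pressed there. Leave the two spent grey cartridges in the rack and do not knock the other things about.

Things in the scene. Friction and masses are not known exactly. Their poses are not given: they have to be found in the camera images.
- cartridge: Fresh filter cartridge, loose: a plain round rod 20 mm in diameter and 80 mm long, green with a orange cap (top 20 mm), 40 g, standing upright in one of the three holes of the grey rack (10 mm of rack under it, the hole 20 mm deep, so the top 60 mm stand clear of the rack). Origin: centre of its lower end; z runs up along the rod.
- spent_a: Spent cartridge, same shape, grey with a black cap, in another hole of the rack; to be left there. Origin: centre of its lower end.
- spent_b: Second spent cartridge, same shape, grey with a black cap, in another hole of the rack; to be left there. Origin: centre of its lower end.
- rack: Grey block, fixed, 60 (x) by 190 (y) by 30 mm high, with three blind holes in a row along its y axis at -60, 0 and +60 mm. Origin: centre of its underside.
- handpiece: Purge handpiece (coupler), loose, about 220 g, round about its z axis, 77 mm long, standing upright, mouth down, in its dock. Brass head: 42 mm diameter, from 0 to 34 mm; blue barrel for gripping: 31 mm diameter, from 34 to 77 mm. Origin: centre of the mouth (lower end). z runs from mouth to barrel. Mouth: a funnel from 26 mm to an 18 mm throat, 5 to 9 mm in, then a wider chamber 27 mm deep.
- barrel_top (a point): Centre of the barrel's open top, 77 mm above the handpiece's origin on its z axis: the mouth of the cartridge bore, 23.2 mm wide, slightly chamfered.
- bore_floor (a point): Centre of the cartridge bore's floor, 33 mm above the handpiece's origin (bore 44 mm deep). A cartridge that is fully home has its origin here and stands 36 mm out of the barrel.
- dock: Dark square base, 80 by 80 by 8 mm, fixed, with a grey ring (47 mm inside, 56 mm outside, its top at 18 mm) in which the handpiece's head stands loosely with its mouth 8 mm above the table. Lift it straight up. Origin: centre of its underside.
- flange: Steel flange disc of 132 mm diameter on an aluminium plate 160 (x) by 150 (y) mm, fixed; disc top 44 mm above the table. Its nipple stands in the middle, on a tilted round boss of 32 mm, leaning 25 degrees from vertical towards the plate's -x side; three pins 70 mm high stand 35 mm towards its +x side. Origin: centre of its underside.
- nipple: Steel nipple, fixed to the flange: 16 mm in diameter, tapered at its tip 25 mm from the boss. Origin: on its axis, at the boss's red-rimmed end face (78 mm above the table). z points out along the nipple, away from the boss. Handpiece fully home: its mouth rests on the boss face, the two origins coincide and the z axes are parallel.
- valve (a joint): Brass valve pin in the nipple's tip, 7 mm in diameter, sprung along the axis: 0 = out (pin end 37 mm from the boss face), 0.010 m = fully in (handpiece home). Its spring pushes back with 3 N at 0 and 11 N at 0.010. The handpiece meets it with the mouth 10 mm from the boss face.
- catch_l (a joint): Sprung catch ball on the nipple's +y side, 18 mm from the boss face, 3 mm proud: 0 = out, grows (m) as pressed in. The handpiece's throat presses both balls in about 2 mm, then they snap out behind it when the mouth is about 6 mm from the boss face; pressing home takes up to 15 N. If let go, the spring pushes the handpiece back to the catch, where it sits askew and the valve is only about a quarter open.
- catch_r (a joint): The same on the -y side.
- screwdriver: Bystander: red-handled screwdriver lying loose on the table. Origin: under its middle.
- gasket: Bystander: flat copper gasket ring, 60 mm in diameter, 4 mm thick, loose. Origin: centre of its underside.
- solvent: Bystander: white bottle with a red cap, 56 mm in diameter, 130 mm high, loose. Origin: centre of its underside.
- holder_disc: Bystander: white ceramic disc, 80 mm in diameter, with an aluminium stub, 28 mm high in all, loose. Origin: centre of its underside.
- spacer: Bystander: aluminium cylinder, 28 mm in diameter, 35 mm high, standing loose. Origin: centre of its underside.

How it is judged:
On the way, in this order (a step that is already met when the one before it is completed fails the run):
1. the cartridge is fully home in the handpiece (within 3.5 mm) (z of cartridge in the frame of bore_floor below 0.0035 m and distance between cartridge and bore_floor below 0.005 m and angle between the z axis of cartridge and the z axis of handpiece, either way round below 0.15 rad), for 0.2 s.
2. the handpiece is lifted out of its dock (z of handpiece in the frame of dock above 0.03 m and contact force between handpiece and the fingers above 1 N), for 0.1 s.
3. the handpiece has snapped onto the nipple: its throat is past the catch balls and they are out again (z of handpiece in the frame of nipple below 0.0068 m and value of joint each of catch_l, catch_r below 0.001 m and distance between handpiece and nipple below 0.009 m and angle between the z axis of handpiece and the z axis of nipple, either way round below 0.16 rad), for 0.1 s.
At the end, for the whole second after the job is handed in: Still gripped and pressed: valve in over 6 of 10 mm (over 5 N on its pin), catch balls out within 1 mm, handpiece within 6 mm of home on the nipple and square within 0.14 rad, cartridge within 5 mm of home in it, spent cartridges within 20 mm of their start (value of joint valve above 0.006 m and value of joint each of catch_l, catch_r below 0.001 m and distance between handpiece and nipple below 0.006 m and angle between the z axis of handpiece and the z axis of nipple, either way round below 0.14 rad and contact force between handpiece and valve above 5 N and contact force between handpiece and the fingers above 2 N and angle between the z axis of cartridge and the z axis of handpiece, either way round below 0.15 rad and distance of each of spent_a, spent_b from where it was at the start of the episode below 0.02 m and distance between cartridge and bore_floor below 0.005 m); the arm keeps its last pose, push and grip.
It fails at once if a spent cartridge is taken from the rack or knocked over (distance of any of spent_a, spent_b from where it was at the start of the episode above 0.03 m).
It fails at once if the handpiece is dropped or tipped over (angle between handpiece's own z axis and vertical above 1.2 rad).
It fails at once if a bystander is knocked about (distance of any of screwdriver, gasket, solvent, holder_disc, spacer from where it was at the start of the episode above 0.05 m).
It also fails if it takes over 51 s, if anything falls off the work surface, if the arm or the gripper's body presses on something with over 40 N, if the wrist force passes 120 N, or if a joint passes its speed limit or range.

## Working session

There is one attempt and no reset: what is moved stays moved. The work goes in short steps, Python scripts to look and compute and a tool call to move; the robot and the scene stay as the last step left them, time stands still between calls to the robot, and variables do not carry over. Pictures are saved under pics/ and viewed, about 8 in all and at most 12, crops included, and the job is handed in when it is done.

Besides the shell and the picture viewer there is one more tool, called after "Emit:" by a JSON object that holds its "op" and its "data", one argument or row to a line. apply_moves: Moves the arm, as the interface text tells. Its arguments: {"type":"object","properties":{"plan":{"type":"array","items":{"type":"array","items":{"type":"number"}}},"squeeze":{"type":"number"}},"required":["plan"]}

```bash
mkdir -p pics; ls
python3 - <<'E'
from cell import robot,cams
import cv2,numpy as np
s=robot.observe();print({k:np.round(v,3).tolist() for k,v in s.items()})
for n in("scene","top"):
    c=cams.calibration(n);print(n,{k:np.round(v,4).tolist() for k,v in c.items()})
    cv2.imwrite(f"pics/{n}0.png",cams.read_camera(n))
E
```

```text
pics
{'time': 0.0, 'qpos': [-1.269, 0.343, 1.525, -0.0, 1.275, -0.146], 'qvel': [-0.0, -0.001, 0.0, -0.001, 0.0, 0.002], 'joint_efforts': [0.002, -43.123, -24.423, 0.072, 0.056, -0.0], 'tool_pos': [0.227, -0.473, 0.237], 'tool_rot': [-1.572, 0.0, -2.694], 'contact_force': [-0.219, -0.669, -0.501], 'torque': [0.029, 0.023, -0.006], 'opening': 0.092}
scene {'fx': 439.3153, 'fy': 439.3153, 'cx': 316.3603, 'cy': 200.1767, 'extrinsics': [[0.6083, 0.7937, 0.0065, -0.362], [-0.5488, 0.4147, 0.7258, 0.2349], [0.5734, -0.4451, 0.6878, -1.2967], [0.0, 0.0, 0.0, 1.0]]}
top {'fx': 484.5038, 'fy': 484.5038, 'cx': 320.1403, 'cy': 209.5749, 'extrinsics': [[0.001, -1.0, -0.0054, 0.0104], [0.9824, -0.0, 0.1869, -0.5567], [-0.1869, -0.0055, 0.9824, -0.9452], [0.0, 0.0, 0.0, 1.0]]}
```

View pics/scene0.png

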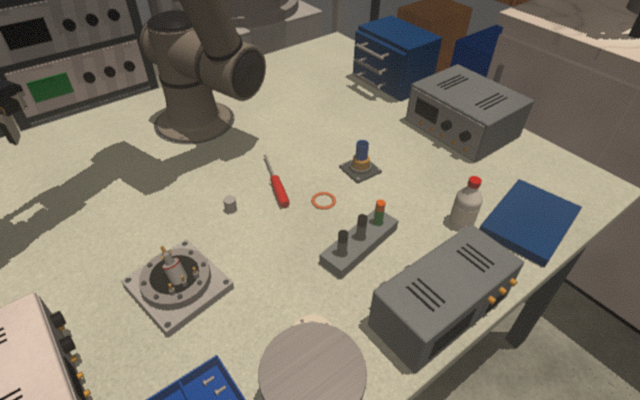

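View pics/top0.png

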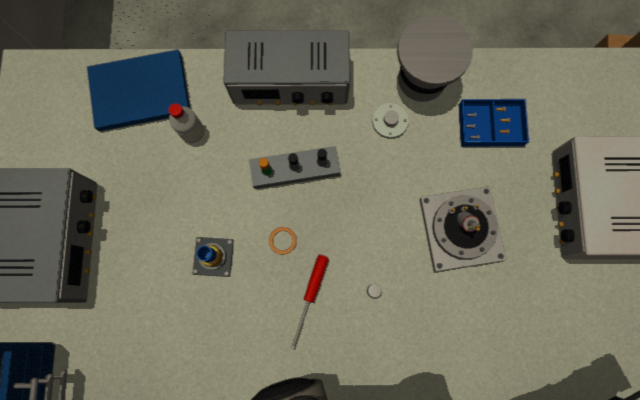

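```bash
cat > h.py <<'E'
import numpy as np,cv2
from cell import robot,cams
C={n:cams.calibration(n) for n in("scene","top")}
def proj(n,P):
    c=C[n];E=np.array(c["extrinsics"]);p=np.atleast_2d(P)@E[:3,:3].T+E[:3,3]
    return np.c_[c["cx"]+c["fx"]*p[:,0]/-p[:,2],c["cy"]-c["fy"]*p[:,1]/-p[:,2]]
def ray(n,uv):
    c=C[n];E=np.array(c["extrinsics"]);R=E[:3,:3]
    d=R.T@np.array([(uv[0]-c["cx"])/c["fx"],-(uv[1]-c["cy"])/c["fy"],-1]);return -R.T@E[:3,3],d/np.linalg.norm(d)
def onz(n,uv,z):
    o,d=ray(n,uv);return o+d*(z-o[2])/d[2]
def tri(us,ut):
    A=0;b=0;rs=[ray("scene",us),ray("top",ut)]
    for o,d in rs:
        M=np.eye(3)-np.outer(d,d);A=A+M;b=b+M@o
    p=np.linalg.solve(A,b);return p,[np.linalg.norm(np.cross(p-o,d)) for o,d in rs]
def crop(im,x,y,w,h,W=400,H=300):
    return cv2.resize(im[y:y+h,x:x+w],(W,H),interpolation=cv2.INTER_CUBIC)
E
python3 - <<'E'
from h import *
s=cv2.imread("pics/scene0.png");t=cv2.imread("pics/top0.png")
a=np.vstack([np.hstack([crop(s,330,130,80,60),crop(t,180,225,80,60)]),np.hstack([crop(s,110,225,133,100),crop(t,400,180,120,90)])])
cv2.imwrite("pics/c1.png",a)
for n,im in(("scene",s),("top",t)):
    hsv=cv2.cvtColor(im,cv2.COLOR_BGR2HSV)
    for nm,lo,hi,box in(("orange",(3,120,90),(18,255,255),{"scene":(370,195,20,20),"top":(255,150,20,25)}),("green",(45,60,30),(90,255,255),{"scene":(370,200,20,30),"top":(255,160,20,25)}),("blue",(100,90,30),(130,255,255),{"scene":(350,135,25,35),"top":(190,235,40,40)})):
        x,y,w,h=box[n];m=cv2.inRange(hsv[y:y+h,x:x+w],lo,hi);ys,xs=np.nonzero(m)
        if len(xs):print(n,nm,len(xs),"cent",(xs.mean()+x).round(2),(ys.mean()+y).round(2),"box",xs.min()+x,xs.max()+x,ys.min()+y,ys.max()+y)
E
```

```text
scene orange 89 cent 380.06 205.27 box 376 384 200 211
scene green 98 cent 378.13 218.56 box 374 382 212 225
scene blue 12 cent 361.33 144.75 box 357 366 141 158
top orange 72 cent 263.08 162.01 box 259 268 158 166
top green 50 cent 267.2 171.16 box 262 271 167 174
top blue 253 cent 205.23 253.36 box 196 215 245 261
```

View pics/c1.png

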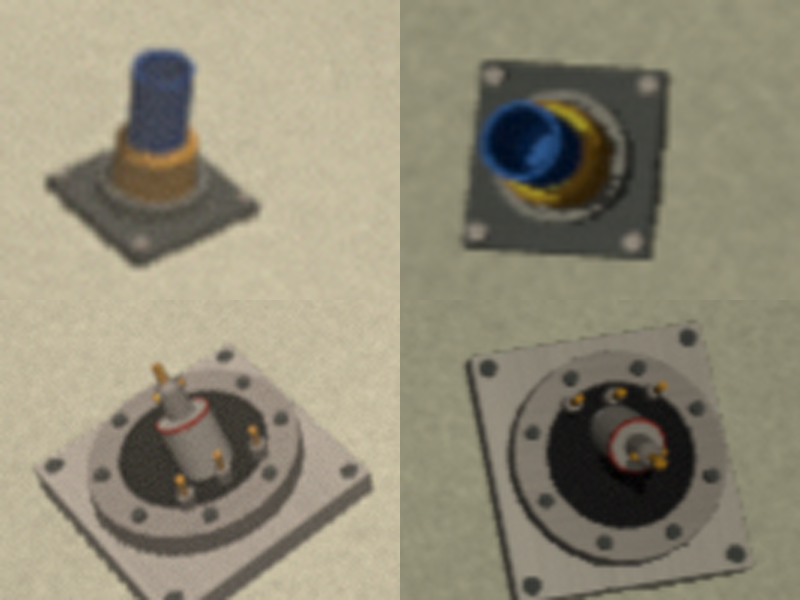

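Run:
```python
from h import *
np.set_printoptions(precision=4,suppress=True)
o={"scene":(380.06,205.27),"top":(263.08,162.01)}
r={"scene":(362.2,142.8),"top":(204.2,253.0)}
n={"scene":(171.0,262.7),"top":(471.0,223.3)}
p={"scene":(162.0,246.7),"top":(478.1,228.4)}
d={"scene":(0,0),"top":(0,0)}
for nm,q,z in(("cap .08",o,.08),("rim",r,.085),("ring",n,.078),("pin",p,.078+.037*.906)):
    print(nm,"tri",*tri(q["scene"],q["top"]),"s",onz("scene",q["scene"],z)[:2],"t",onz("top",q["top"],z)[:2])
s=cv2.imread("pics/scene0.png");t=cv2.imread("pics/top0.png")
for nm,im in(("scene",s),("top",t)):
    hsv=cv2.cvtColor(im,cv2.COLOR_BGR2HSV);h,S,v=cv2.split(hsv)
    x,y,w,hh=(348,135,30,27) if nm=="scene" else (190,235,40,40)
    m=((h>100)&(h<130)&(S>70))[y:y+hh,x:x+w];print(nm)
    k,l,st,c=cv2.connectedComponentsWithStats(m.astype(np.uint8));print(st[1:],c[1:]+[x,y])
    b=im.astype(int);red=(b[...,2]>b[...,1]*1.5)&(b[...,2]>60);x,y,w,hh=(155,250,35,30) if nm=="scene" else (458,210,25,25)
    m=red[y:y+hh,x:x+w];ys,xs=np.nonzero(m);print("red",len(xs),list(zip(xs+x,ys+y)))
# flange disc holes: bolts circle in top (dark, r) and plate corner screws
for uvs in([(467,357),(698,322),(752,568)],):
    q=[onz("top",((u-400)/3.333+400-.3,(w-300)/3.333+180-.3),.03)[:2] for u,w in uvs];print(q,np.degrees([np.arctan2(*(q[0]-q[1])[::-1]),np.arctan2(*(q[1]-q[2])[::-1])]),np.linalg.norm(q[0]-q[1]),np.linalg.norm(q[1]-q[2]))
bol=[onz("top",((u-400)/3.333+400-.3,(w-300)/3.333+180-.3),.03)[:2] for u,w in[(488,368),(688,338),(736,553),(532,586)]]
print("bolts",bol,np.mean(bol,0),np.degrees([np.arctan2(*(bol[i]-bol[j])[::-1]) for i,j in((0,1),(3,2),(0,3),(1,2))]))
```

```text
cap .08 tri [0.6499 0.1267 0.0807] [np.float64(0.00033008051212401053), np.float64(0.00033008051212393545)] s [0.6493 0.1269] t [0.6503 0.127 ]
rim tri [0.4648 0.239  0.0848] [np.float64(0.001524603153729648), np.float64(0.0015246031537296525)] s [0.4655 0.2404] t [0.4639 0.2376]
ring tri [ 0.5247 -0.2883  0.0781] [np.float64(0.0017420843912444833), np.float64(0.0017420843912444766)] s [ 0.5256 -0.2868] t [ 0.524 -0.29 ]
pin tri [ 0.5094 -0.2911  0.1112] [np.float64(0.0017193814016163251), np.float64(0.0017193814016165365)] s [ 0.5107 -0.2897] t [ 0.5087 -0.2927]
scene
[[ 9  6 11  8 41]
 [17 17  2  1  2]
 [15 21  3  3  4]] [[361.8049 144.122 ]
 [365.5    152.    ]
 [364.25   157.25  ]]
red 29 [(np.int64(178), np.int64(258)), (np.int64(179), np.int64(260)), (np.int64(178), np.int64(261)), (np.int64(177), np.int64(262)), (np.int64(178), np.int64(262)), (np.int64(176), np.int64(263)), (np.int64(177), np.int64(263)), (np.int64(175), np.int64(264)), (np.int64(176), np.int64(264)), (np.int64(173), np.int64(265)), (np.int64(174), np.int64(265)), (np.int64(175), np.int64(265)), (np.int64(171
[... 1282 characters left out ...]
t64(220)), (np.int64(463), np.int64(221)), (np.int64(463), np.int64(222)), (np.int64(462), np.int64(223)), (np.int64(479), np.int64(223)), (np.int64(462), np.int64(224)), (np.int64(462), np.int64(225)), (np.int64(463), np.int64(225)), (np.int64(463), np.int64(226)), (np.int64(463), np.int64(227)), (np.int64(464), np.int64(228)), (np.int64(466), np.int64(230)), (np.int64(467), np.int64(230))]
[array([ 0.5885, -0.2   ]), array([ 0.6113, -0.3477]), array([ 0.455 , -0.3711])] [98.761   8.4859] 0.14949312847792895 0.1580364014575185
bolts [array([ 0.5814, -0.213 ]), array([ 0.6008, -0.3407]), array([ 0.4642, -0.3618]), array([ 0.4438, -0.2347])] [ 0.5225 -0.2876] [98.6637 99.1342  8.9492  8.7778]
```

```bash
cat >> h.py <<'E'
from scipy.spatial.transform import Rotation as Ro
def pose():
    s=robot.observe();r=s["tool_rot"];return np.array(s["tool_pos"]),Ro.from_euler("xyz",r)
def tgt(pos,ydir,jaw):
    y=np.array(ydir,float);y/=np.linalg.norm(y);z=np.array(jaw,float);z-=y*(z@y);z/=np.linalg.norm(z)
    p,R=pose();T=Ro.from_matrix(np.c_[np.cross(y,z),y,z])
    if (R.as_matrix()[:,2]@z)<0: T=Ro.from_matrix(np.c_[-np.cross(y,z),y,-z])
    print("shift",R.inv().apply(np.array(pos)-p).round(4),"rot",np.degrees((R.inv()*T).as_rotvec()).round(2))
E
python3 - <<'E'
from h import *
np.set_printoptions(precision=4,suppress=True)
print(tri((372,298),(350,85)),tri((470,229),(226,84)))
im=cv2.imread("pics/top0.png")
print([onz("top",u,.09) for u in((293.5,158.5),(322,154.5))], onz("top",(263,160.5),.09))
a=np.radians(7.7);tgt((.65,.127,.17),(0,0,-1),(np.cos(a),np.sin(a),0))
E
```

```text
(array([ 0.8135, -0.0506,  0.0916]), [np.float64(0.0010115125941166534), np.float64(0.0010115125941165442)]) (array([0.8142, 0.2067, 0.0961]), [np.float64(0.0012267024098063044), np.float64(0.0012267024098063907)])
[array([0.6547, 0.0644, 0.09  ]), array([0.6631, 0.0068, 0.09  ])] [0.6505 0.126  0.09  ]
shift [-0.6408  0.0677 -0.3576] rot [  0.06 -72.04  -0.06]
```

Emit:
{"op": "apply_moves", "data": {
  "plan": [
    [-0.64, 0.0, -0.358, 0, -72, 0, -1],
    [-0.64, 0.0, -0.358, 0, -72, 0, -1],
    [-0.64, 0.0, -0.358, 0, -72, 0, -1],
    [-0.64, 0.0, -0.358, 0, -72, 0, -1],
    [-0.64, 0.0, -0.358, 0, -72, 0, -1]
  ],
  "squeeze": 20
}}

```text
time: 0.72
tool_pos: [0.4079, -0.2158, 0.2376]
tool_rot: [-1.571, -0.0, -1.75]
contact_force: [0.5, -0.0, -0.4]
opening: 0.0918
```

Run:
```python
from h import *
a=np.radians(7);tgt((.65,.127,.17),(0,0,-1),(np.cos(a),np.sin(a),0))
```

```text
shift [-0.3806  0.0676  0.177 ] rot [  0.   -17.29  -0.  ]
```

Emit:
{"op": "apply_moves", "data": {
  "plan": [
    [-0.38, 0.0, 0.177, 0, -17.3, 0, -1],
    [-0.38, 0.0, 0.177, 0, -17.3, 0, -1],
    [-0.38, 0.0, 0.177, 0, -17.3, 0, -1],
    [-0.38, 0.0, 0.177, 0, -17.3, 0, -1],
    [-0.38, 0.0, 0.177, 0, -17.3, 0, -1]
  ]
}}

```text
time: 1.35
tool_pos: [0.5899, 0.0383, 0.2374]
tool_rot: [-1.571, -0.0, -1.454]
contact_force: [0.6, -1.3, 0.5]
opening: 0.0922
```

Run:
```python
from h import *
a=np.radians(7);tgt((.65,.127,.12),(0,0,-1),(np.cos(a),np.sin(a),0))
```

```text
shift [-0.0811  0.1173  0.0701] rot [ 0.03 -0.32  0.01]
```

Emit:
{"op": "apply_moves", "data": {
  "plan": [
    [-0.04, 0.04, 0.035, 0, 0, 0, -1],
    [-0.081, 0.08, 0.07, 0, 0, 0, -1],
    [-0.081, 0.117, 0.07, 0, 0, 0, -1],
    [-0.081, 0.117, 0.07, 0, 0, 0, -1],
    [-0.081, 0.117, 0.07, 0, 0, 0, -1]
  ]
}}

```text
time: 1.98
tool_pos: [0.6497, 0.1245, 0.1222]
tool_rot: [-1.569, -0.0, -1.455]
contact_force: [0.5, 0.1, 0.4]
opening: 0.0915
```

Run:
```python
from h import *
s=cams.read_camera("scene");t=cams.read_camera("top")
cv2.imwrite("pics/c2.png",np.hstack([crop(s,310,140,120,90),crop(t,200,100,120,90)]))
print(proj("scene",pose()[0]),proj("top",pose()[0]))
a=np.radians(7);tgt((.65,.127,.07),(0,0,-1),(np.cos(a),np.sin(a),0))
```

```text
[[381.69468151 190.77150135]] [[261.80445189 155.76132563]]
shift [-0.0028  0.0534 -0.0001] rot [-0.23 -0.39  0.02]
```

View pics/c2.png

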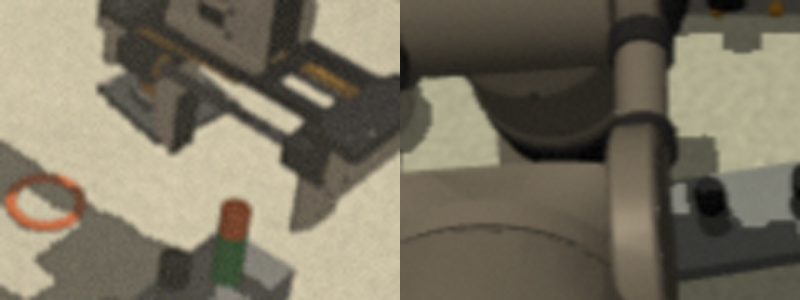

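Emit:
{"op": "apply_moves", "data": {
  "plan": [
    [-0.0028, 0.026, 0, 0, 0, 0, -1],
    [-0.0028, 0.053, 0, 0, 0, 0, -1],
    [-0.0028, 0.053, 0, 0, 0, 0, -1],
    [-0.0028, 0.053, 0, 0, 0, 0, 1],
    [-0.0028, 0.053, 0, 0, 0, 0, 1]
  ],
  "squeeze": 20
}}

```text
time: 2.7
tool_pos: [0.6499, 0.1277, 0.0697]
tool_rot: [-1.568, -0.0, -1.455]
contact_force: [-0.1, 0.9, 1.1]
opening: 0.0765
```

Emit:
{"op": "apply_moves", "data": {
  "plan": [
    [0, 0, 0, 0, 0, 0, 1],
    [0, 0, 0, 0, 0, 0, 1],
    [0, 0, 0, 0, 0, 0, 1],
    [0, 0, 0, 0, 0, 0, 1],
    [0, 0, 0, 0, 0, 0, 1]
  ]
}}

```text
time: 3.32
tool_pos: [0.6488, 0.1278, 0.0676]
tool_rot: [-1.571, -0.0, -1.454]
contact_force: [0.0, 0.0, -0.1]
opening: 0.0266
```

Emit:
{"op": "apply_moves", "data": {
  "plan": [
    [0, -0.004, 0, 0, 0, 0, 0.3],
    [0, -0.004, 0, 0, 0, 0, 1],
    [0, -0.004, 0, 0, 0, 0, 1],
    [0, -0.004, 0, 0, 0, 0, 1],
    [0, -0.004, 0, 0, 0, 0, 1]
  ]
}}

```text
time: 3.95
tool_pos: [0.649, 0.1278, 0.0719]
tool_rot: [-1.57, -0.0, -1.454]
contact_force: [0.0, -0.1, 2.1]
opening: 0.0194
```

Run:
```python
from h import *
p,R=pose();print(p,robot.observe()["opening"],robot.observe()["contact_force"])
```

```text
[0.64899822 0.12781596 0.0718827 ] 0.01936999624912474 [ 0.02811331 -0.13337038  2.06970321]
```

Emit:
{"op": "apply_moves", "data": {
  "plan": [
    [0, -0.05, 0, 0, 0, 0, 1],
    [0, -0.1, 0, 0, 0, 0, 1],
    [0, -0.12, 0, 0, 0, 0, 1],
    [0, -0.12, 0, 0, 0, 0, 1],
    [0, -0.12, 0, 0, 0, 0, 1]
  ]
}}

```text
time: 4.58
tool_pos: [0.6481, 0.1277, 0.19]
tool_rot: [-1.574, -0.0, -1.454]
contact_force: [0.3, 0.3, -0.7]
opening: 0.0194
```

Run:
```python
from h import *
p,R=pose();print(R.apply([0,0,1]));tgt((.464,.240,.19),(0,0,-1),R.apply([0,0,1]))
```

```text
[ 0.99322672  0.11615775 -0.00283751]
shift [-0.1329  0.0004 -0.1698] rot [0.16 0.   0.  ]
```

Emit:
{"op": "apply_moves", "data": {
  "plan": [
    [-0.035, 0, -0.045, 0, 0, 0, 1],
    [-0.07, 0, -0.09, 0, 0, 0, 1],
    [-0.105, 0, -0.135, 0, 0, 0, 1],
    [-0.133, 0, -0.17, 0, 0, 0, 1],
    [-0.133, 0, -0.17, 0, 0, 0, 1]
  ]
}}

```text
time: 5.2
tool_pos: [0.4614, 0.2413, 0.1904]
tool_rot: [-1.575, -0.001, -1.451]
contact_force: [0.4, -0.2, -0.6]
opening: 0.0193
```

Emit:
{"op": "apply_moves", "data": {
  "plan": [
    [0, 0.02, 0, 0, 0, 0, 1],
    [0, 0.02, 0, 0, 0, 0, 1],
    [0, 0.02, 0, 0, 0, 0, 1],
    [0, 0.02, 0, 0, 0, 0, 1],
    [0, 0.02, 0, 0, 0, 0, 1]
  ]
}}

```text
time: 5.82
tool_pos: [0.4649, 0.2401, 0.172]
tool_rot: [-1.57, 0.0, -1.455]
contact_force: [-0.3, -0.2, 0.1]
opening: 0.0196
```

Run:
```python
from h import *
s=cams.read_camera("scene");t=cams.read_camera("top")
cv2.imwrite("pics/s3.png",s);cv2.imwrite("pics/t3.png",t)
a=crop(s,330,100,80,60);b=crop(t,165,210,80,60)
cv2.imwrite("pics/c3.png",np.hstack([a,b]));print(pose()[0])
```

```text
[0.46471218 0.24014117 0.17195359]
```

View pics/c3.png

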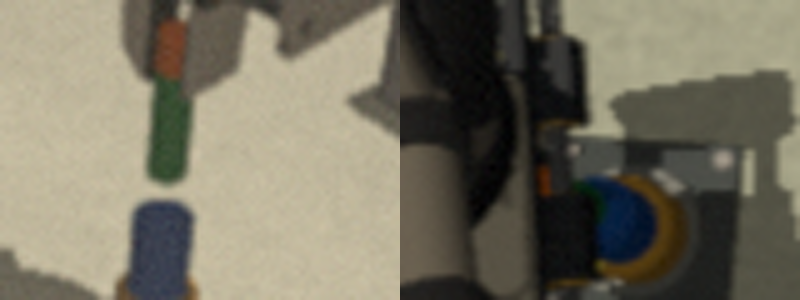

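Run:
```python
from h import *
s0=cv2.imread("pics/scene0.png").astype(float);s=cv2.imread("pics/s3.png").astype(float)
def prof(im,rows,c0,c1):
    for r in rows:
        L=im[r,c0:c1].sum(1);bg=np.r_[L[:3],L[-3:]].mean();w=np.clip(bg-L,0,None);w[w<.25*w.max()]=0
        k=np.nonzero(w>.5*w.max())[0]
        print(r,round((w*np.arange(c0,c1)).sum()/w.sum(),2),k.min()+c0,k.max()+c0)
print("cart");prof(s,range(120,136,2),352,376)
print("barrel now");prof(s,range(143,156,2),350,376)
print("barrel 0");prof(s0,range(143,156,2),350,376)
for q in((.4648,.239),(.464,.2376),(.4655,.2404)):print(q,proj("scene",[(*q,z) for z in(.06,.085,.111,.15)]).round(2).tolist(),proj("top",[(*q,.085)]))
# rim in top: blue mask ellipse
t0=cv2.imread("pics/top0.png");b=t0.astype(int);m=((b[...,0]>b[...,2]*1.5)&(b[...,0]>45)).astype(np.uint8)
x,y=188,238;sub=m[y:y+32,x:x+34]
for r in sub:print("".join(".#"[v] for v in r))
```

```text
cart
120 363.97 360 368
122 363.94 360 367
124 363.84 360 367
126 363.69 360 367
128 363.25 360 367
130 363.12 360 367
132 362.99 359 367
134 362.92 360 366
barrel now
143 362.12 357 368
145 361.93 356 368
147 361.88 356 368
149 361.82 356 367
151 361.45 356 367
153 361.18 356 367
155 360.61 354 367
barrel 0
143 362.15 357 368
145 361.94 356 368
147 361.82 356 368
149 361.76 356 367
151 361.24 356 367
153 361.17 356 367
155 360.51 354 367
(0.4648, 0.239) [[360.82, 151.04], [361.6, 142.87], [362.43, 134.08], [363.74, 120.33]] [[203.52446613 252.53783932]]
(0.464, 0.2376) [[360.19, 151.09], [360.96, 142.91], [361.78, 134.13], [363.06, 120.38]] [[204.21893139 252.94585295]]
(0.4655, 0.2404) [[361.43, 150.97], [362.22, 142.8], [363.06, 134.01], [364.38, 120.26]] [[202.82787161 252.18089735]]
..................................
..................................
..................................
..................................
..................................
..................................
..................................
..............####................
...........#########..............
...........#####..####............
..........###......####...........
.........###........####..........
.........##.......#######.........
........###......########.........
........###.....#########.........
........##......#########.........
........###....##########.........
........###.....########..........
........###.....########..........
.........###....########..........
..........####..#######...........
...........###########............
.............########.............
..................#...............
..................................
..................................
..................................
..................................
..................................
..................................
..................................
..................................
```

Run:
```python
from h import *
b=cv2.imread("pics/t3.png").astype(int)
B,G,R=b[...,0],b[...,1],b[...,2]
x,y=188,236
for r in range(y,y+30):print(r,"".join("g" if G[r,c]>B[r,c]*1.15 and G[r,c]>R[r,c]*1.2 else "b" if B[r,c]>R[r,c]*1.5 and B[r,c]>45 else "o" if R[r,c]>1.4*B[r,c] and R[r,c]>60 else "." for c in range(x,x+40)))
th=np.linspace(0,2*np.pi,60)
for z in(.11,.13):
  c=np.c_[.4647+.01*np.cos(th),.2393+.01*np.sin(th),np.full(60,z)];q=proj("top",c);print(z,q.min(0),q.max(0))
```

```text
236 ........................................
237 ........................................
238 ........................................
239 ........................................
240 ........................................
241 ........................................
242 ........................................
243 ........................................
244 .....oo.................................
245 .....oo........bb...oooooo..............
246 .....oo....ggg.bbbbb.ooooooo............
247 .....oo....gggg..bbbbb.oooooo...........
248 ......o.....ggggg..bbbb..ooooo..........
249 ..............ggg..bbbbb...ooooo........
250 ...............gggbbbbbb...oooo.........
251 ......g.........gg.bbbbb....ooo.........
252 ...............gggbbbbbb.....ooo........
253 ................g.bbbbbb.....ooo........
254 ..............g...bbbbbb.....ooo........
255 ......g..........bbbbbbb.....ooo........
256 ..............g..bbbbbbb.....ooo........
257 .................bbbbbb.....oooo........
258 .................bbbbbb.....ooo.........
259 ..................bbbb.....oooo.........
260 ..................bbb.....ooooo.........
261 ...............g.........ooooo..........
262 .................o.....oooooo...........
263 ..............g..ooooooooooo............
264 .................oooooooooo.............
265 ..................ooooooo...............
0.11 [194.96547854 246.06622812] [205.4302925  256.51496609]
0.13 [192.19189369 244.8605447 ] [202.88397203 255.53143247]
```

Emit:
{"op": "apply_moves", "data": {
  "plan": [
    [0.001, 0.01, 0, 0, 0, 0, 1],
    [0.001, 0.02, 0, 0, 0, 0, 1],
    [0.001, 0.026, 0, 0, 0, 0, 1],
    [0.001, 0.032, 0, 0, 0, 0, 1],
    [0.001, 0.036, 0, 0, 0, 0, 1]
  ]
}}

```text
time: 6.55
tool_pos: [0.4647, 0.2392, 0.1353]
tool_rot: [-1.571, -0.0, -1.454]
contact_force: [0.2, 0.5, -0.0]
opening: 0.0194
```

Emit:
{"op": "apply_moves", "data": {
  "plan": [
    [0, 0.008, 0, 0, 0, 0, 1],
    [0, 0.016, 0, 0, 0, 0, 1],
    [0, 0.024, 0, 0, 0, 0, 1],
    [0, 0.03, 0, 0, 0, 0, 1],
    [0, 0.032, 0, 0, 0, 0, 1]
  ]
}}

```text
time: 7.18
tool_pos: [0.4648, 0.2394, 0.1039]
tool_rot: [-1.57, 0.0, -1.454]
contact_force: [-3.2, -0.4, 13.6]
opening: 0.0195
```

Emit:
{"op": "apply_moves", "data": {
  "plan": [
    [0, 0.001, 0, 0, 0, 0, 1],
    [0, 0.001, 0, 0, 0, 0, 1],
    [0, 0.0, 0, 0, 0, 0, 1],
    [0, 0.0, 0, 0, 0, 0, -1],
    [0, 0.0, 0, 0, 0, 0, -1]
  ]
}}

```text
time: 7.8
tool_pos: [0.4647, 0.2391, 0.1035]
tool_rot: [-1.571, -0.0, -1.454]
contact_force: [0.3, -0.5, -0.0]
opening: 0.0348
```

Run:
```python
from h import *
print(robot.observe()["tool_pos"],robot.observe()["contact_force"],robot.observe()["opening"])
s=cams.read_camera("scene");t=cams.read_camera("top")
cv2.imwrite("pics/c4.png",np.hstack([crop(s,320,100,80,60),crop(t,165,210,80,60)]))
```

```text
[0.46466514 0.23905141 0.10349797] [ 0.34826239 -0.45630383 -0.01653376] 0.034785759143875716
```

View pics/c4.png

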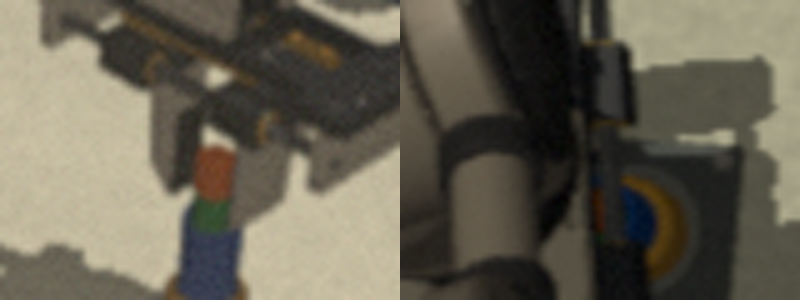

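Emit:
{"op": "apply_moves", "data": {
  "plan": [
    [0, 0, 0, 0, 0, 0, -0.2],
    [0, 0, 0, 0, 0, 0, -0.2],
    [0, 0.008, 0, 0, 0, 0, -0.2],
    [0, 0.02, 0, 0, 0, 0, -0.2],
    [0, 0.0335, 0, 0, 0, 0, -0.2]
  ],
  "squeeze": 60
}}

```text
time: 8.52
tool_pos: [0.4645, 0.2391, 0.0691]
tool_rot: [-1.571, -0.0, -1.454]
contact_force: [-0.1, -0.3, -0.3]
opening: 0.0552
```

Emit:
{"op": "apply_moves", "data": {
  "plan": [
    [0, 0, 0, 0, 0, 0, 1],
    [0, 0, 0, 0, 0, 0, 1],
    [0, 0, 0, 0, 0, 0, 1],
    [0, 0, 0, 0, 0, 0, 1],
    [0, 0, 0, 0, 0, 0, 1]
  ]
}}

```text
time: 9.15
tool_pos: [0.465, 0.2393, 0.0705]
tool_rot: [-1.57, 0.0, -1.454]
contact_force: [0.5, 0.3, 0.5]
opening: 0.0299
```

Emit:
{"op": "apply_moves", "data": {
  "plan": [
    [0, -0.01, 0, 0, 0, 0, 1],
    [0, -0.04, 0, 0, 0, 0, 1],
    [0, -0.09, 0, 0, 0, 0, 1],
    [0, -0.14, 0, 0, 0, 0, 1],
    [0, -0.18, 0, 0, 0, 0, 1]
  ]
}}

```text
time: 9.78
tool_pos: [0.4644, 0.2391, 0.2528]
tool_rot: [-1.569, 0.0, -1.454]
contact_force: [1.0, 0.8, -2.8]
opening: 0.03
```

```bash
cat >> h.py <<'E'
N=np.array([.5247,-.2883,.078]);a=np.radians(8.8);t=np.radians(25)
AX=np.array([-np.sin(t)*np.cos(a),-np.sin(t)*np.sin(a),np.cos(t)])
def nip(d,n=N,off=.062): tgt(n+AX*(d+off),-AX,(np.cos(a),np.sin(a),0.0))
E
python3 - <<'E'
from h import *
print(robot.observe()["opening"]);nip(.1)
p,R=pose();tgt((.47,-.1,.25),(0,0,-1),R.apply([0,0,1]))
E
```

```text
0.03004143853078813
shift [ 0.5334  0.0278 -0.0699] rot [24.92 -2.09  0.45]
shift [ 0.3375  0.0027 -0.0339] rot [-0.08  0.   -0.01]
```

Emit:
{"op": "apply_moves", "data": {
  "plan": [
    [0.04, 0, -0.005, 0, 0, 0, 1],
    [0.09, 0, -0.01, 2, 0, 0, 1],
    [0.14, 0, -0.017, 5, -0.4, 0, 1],
    [0.19, 0, -0.023, 9, -0.7, 0.1, 1],
    [0.24, 0, -0.03, 13, -1, 0.2, 1]
  ]
}}

```text
time: 10.4
tool_pos: [0.4621, -0.004, 0.2507]
tool_rot: [-1.342, 0.001, -1.436]
contact_force: [0.9, -0.6, -3.7]
opening: 0.03
```

Run:
```python
from h import *
nip(.08)
```

```text
shift [ 0.2913  0.0344 -0.0452] rot [11.87 -1.03  0.31]
```

Emit:
{"op": "apply_moves", "data": {
  "plan": [
    [0.05, 0.003, -0.008, 3, -0.2, 0, 1],
    [0.11, 0.006, -0.018, 6, -0.5, 0.1, 1],
    [0.17, 0.01, -0.028, 9, -0.8, 0.2, 1],
    [0.23, 0.02, -0.036, 11.9, -1, 0.3, 1],
    [0.291, 0.034, -0.045, 11.9, -1, 0.3, 1]
  ]
}}

```text
time: 11.02
tool_pos: [0.4647, -0.2971, 0.207]
tool_rot: [-1.135, 0.0, -1.419]
contact_force: [0.8, -0.1, -1.3]
opening: 0.0301
```

Emit:
{"op": "apply_moves", "data": {
  "plan": [
    [0, 0, 0, 0, 0, 0, 1],
    [0, 0, 0, 0, 0, 0, 1],
    [0, 0, 0, 0, 0, 0, 1],
    [0, 0, 0, 0, 0, 0, 1],
    [0, 0, 0, 0, 0, 0, 1]
  ]
}}

```text
time: 11.65
tool_pos: [0.466, -0.2944, 0.2072]
tool_rot: [-1.136, 0.0, -1.417]
contact_force: [-0.7, -0.3, -2.6]
opening: 0.0302
```

Run:
```python
from h import *
nip(.06);nip(.05);print(pose()[0],robot.observe()["opening"],robot.observe()["contact_force"])
p,R=pose();y=R.apply([0,1,0])
s=cams.read_camera("scene");t=cams.read_camera("top");cv2.imwrite("pics/s5.png",s);cv2.imwrite("pics/t5.png",t)
cv2.imwrite("pics/c5.png",np.hstack([crop(s,120,180,100,100,400,400),crop(t,420,170,100,100,400,400)]))
for n in("scene","top"):print(n,"mouth",proj(n,p+y*.062).round(1),"head top",proj(n,p+y*.028).round(1),"barrel top",proj(n,p-y*.015).round(1))
```

```text
shift [ 0.0029  0.02   -0.0012] rot [ 0.08 -0.   -0.  ]
shift [ 0.0029  0.03   -0.0012] rot [ 0.08 -0.   -0.  ]
[ 0.46602286 -0.29442088  0.20722966] 0.030174339363042257 [-0.71067779 -0.32984806 -2.63596237]
scene mouth [[152.1 225.9]] head top [[143.2 209.7]] barrel top [[131.6 188.2]]
top mouth [[484.2 234.3]] head top [[491.7 239.9]] barrel top [[502.  247.6]]
```

View pics/c5.png

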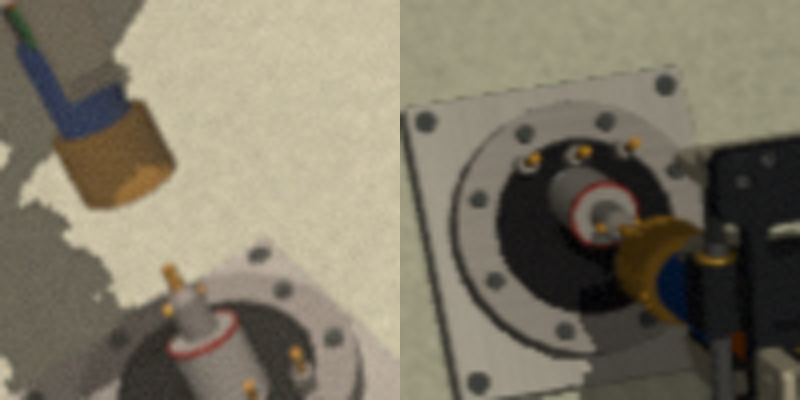

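Emit:
{"op": "apply_moves", "data": {
  "plan": [
    [0.003, 0, -0.001, 0, 0, 0, 1],
    [0.003, 0.01, -0.001, 0, 0, 0, 1],
    [0.003, 0.02, -0.001, 0, 0, 0, 1],
    [0.003, 0.03, -0.001, 0, 0, 0, 1],
    [0.003, 0.035, -0.001, 0, 0, 0, 1]
  ]
}}

```text
time: 12.38
tool_pos: [0.48, -0.2956, 0.1734]
tool_rot: [-1.137, 0.002, -1.418]
contact_force: [-0.6, -0.4, -2.3]
opening: 0.03
```

Run:
```python
from h import *
nip(.045);nip(.0)
p,R=pose();y=R.apply([0,1,0])
s=cams.read_camera("scene");t=cams.read_camera("top");cv2.imwrite("pics/s6.png",s);cv2.imwrite("pics/t6.png",t)
cv2.imwrite("pics/c6.png",np.hstack([crop(s,130,200,66,66,400,400),crop(t,445,195,66,66,400,400)]))
for n in("scene","top"):print(n,"mouth",proj(n,p+y*.062).round(1))
```

```text
shift [-0.0004 -0.0013  0.0007] rot [ 0.14 -0.1  -0.08]
shift [-0.0003  0.0437  0.0008] rot [ 0.14 -0.1  -0.08]
scene mouth [[159.2 243.5]]
top mouth [[478.5 229.5]]
```

View pics/c6.png

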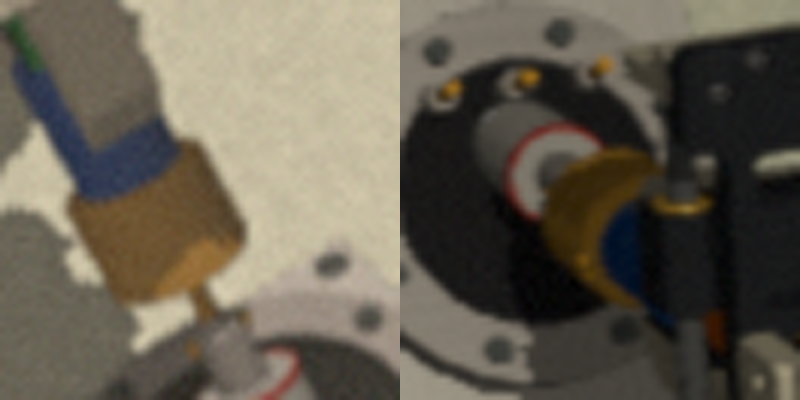

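Emit:
{"op": "apply_moves", "data": {
  "plan": [
    [0, 0.008, 0, 0, 0, 0, 1],
    [0, 0.014, 0, 0, 0, 0, 1],
    [0, 0.019, 0, 0, 0, 0, 1],
    [0, 0.023, 0, 0, 0, 0, 1],
    [0, 0.026, 0, 0, 0, 0, 1]
  ]
}}

```text
time: 13.1
tool_pos: [0.4908, -0.2943, 0.1508]
tool_rot: [-1.136, 0.001, -1.418]
contact_force: [-0.2, -0.1, -2.1]
opening: 0.0302
```

Emit:
{"op": "apply_moves", "data": {
  "plan": [
    [0, 0.003, 0, 0, 0, 0, 1],
    [0, 0.006, 0, 0, 0, 0, 1],
    [0, 0.008, 0, 0, 0, 0, 1],
    [0, 0.01, 0, 0, 0, 0, 1],
    [0, 0.012, 0, 0, 0, 0, 1]
  ]
}}

```text
time: 13.72
tool_pos: [0.4958, -0.2936, 0.1401]
tool_rot: [-1.136, 0.001, -1.418]
contact_force: [-3.3, 1.4, 2.9]
opening: 0.0301
```

Run:
```python
from h import *
nip(0)
p,R=pose();o=robot.observe();print(R.inv().apply(o["contact_force"]),o["torque"])
```

```text
shift [-0.0008  0.0067  0.0004] rot [ 0.09 -0.08  0.  ]
[-1.92507937 -3.90704991 -1.56618412] [0.15027968 0.36606361 0.11035947]
```

Emit:
{"op": "apply_moves", "data": {
  "plan": [
    [0, 0.001, 0, 0, 0, 0, 1],
    [0, 0.002, 0, 0, 0, 0, 1],
    [0, 0.003, 0, 0, 0, 0, 1],
    [0, 0.004, 0, 0, 0, 0, 1],
    [0, 0.005, 0, 0, 0, 0, 1]
  ]
}}

```text
time: 14.35
tool_pos: [0.4978, -0.2934, 0.1359]
tool_rot: [-1.136, 0.0, -1.419]
contact_force: [-4.6, 1.8, 6.1]
opening: 0.03
```

Run:
```python
from h import *
nip(0)
p,R=pose();o=robot.observe();print(R.inv().apply(o["contact_force"]),o["torque"])
```

```text
shift [-0.0009  0.002   0.0003] rot [ 0.08 -0.07  0.02]
[-2.47077795 -7.35721977 -1.25257572] [0.31323171 0.45708639 0.11894963]
```

Emit:
{"op": "apply_moves", "data": {
  "plan": [
    [0, 0.001, 0, 0, 0, 0, 1],
    [0, 0.0015, 0, 0, 0, 0, 1],
    [0, 0.002, 0, 0, 0, 0, 1],
    [0, 0.0025, 0, 0, 0, 0, 1],
    [0, 0.003, 0, 0, 0, 0, 1]
  ]
}}

```text
time: 14.98
tool_pos: [0.4986, -0.2934, 0.1346]
tool_rot: [-1.135, -0.001, -1.418]
contact_force: [-17.9, 2.6, 22.7]
opening: 0.0303
```

Run:
```python
from h import *
nip(0)
p,R=pose();o=robot.observe();print(R.inv().apply(o["contact_force"]),o["torque"])
```

```text
shift [-0.001   0.0005  0.0002] rot [ 0.06 -0.01  0.06]
[ -5.31217462 -27.86020782  -6.16538356] [0.69183394 1.44990923 0.34967722]
```

Emit:
{"op": "apply_moves", "data": {
  "plan": [
    [0, 0, 0, 0, 0, 0, 1],
    [0, 0, 0, 0, 0, 0, 1],
    [0, 0, 0, 0, 0, 0, 1],
    [0, 0, 0, 0, 0, 0, 1],
    [0, 0, 0, 0, 0, 0, 1]
  ]
}}

```text
time: 15.6
tool_pos: [0.4986, -0.2933, 0.1346]
tool_rot: [-1.135, -0.001, -1.418]
contact_force: [-15.8, 2.6, 20.9]
opening: 0.0302
```

Run:
```python
from h import *
nip(0)
p,R=pose();o=robot.observe();print(R.inv().apply(o["contact_force"]),o["torque"],o["opening"])
s=cams.read_camera("scene");t=cams.read_camera("top")
cv2.imwrite("pics/c7.png",np.hstack([crop(s,125,205,80,80,400,400),crop(t,445,195,80,80,400,400)]))
```

```text
shift [-0.001   0.0005  0.0002] rot [ 0.05 -0.02  0.06]
[ -4.93345754 -25.36010543  -5.04879785] [0.63598461 1.30874603 0.35547686] 0.0302462765375676
```

View pics/c7.png

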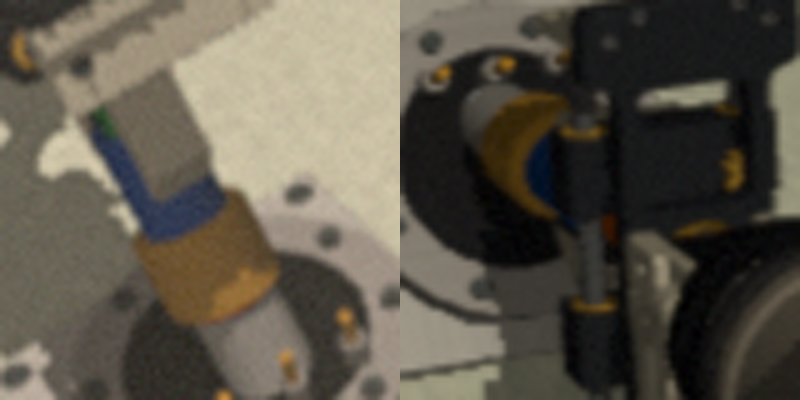

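```bash
python3 -c "
from cell import robot
print(robot.hand_in());o=robot.observe();print(o['time'],o['tool_pos'],o['contact_force'],o['opening'])"
```

```text
the job is handed in; nothing more can be done
None
the job is handed in; nothing more can be done
```

I put the green cartridge into the handpiece, lifted the handpiece out of its dock and pressed it onto the nipple. I handed the job in at about 16 s, with the handpiece still gripped at the 60 N setting. The system gave no verdict, so everything below comes from my own checks.

**Cartridge:** It stopped against the bore floor with about 14 N of push. The picture taken as I let go showed it seated. My only check on it after that was a bit of green still visible beside the finger in the last picture.

**Handpiece on the nipple:**
- **Fit:** The last picture shows the brass mouth square on the boss face, with the red rim almost hidden. My position estimate had it about 0.5 mm from home, and the angle error was under 0.1°, measured from the arm's pose.
- **Push:** The force rose with the valve spring, then climbed sharply to about 28 N as it came home. It settled at 25 N along the axis, with about 5 N sideways on each of the two cross axes.

**What I could not confirm:**
- **Catch balls and valve:** I could not see the catch balls or read the valve travel, and no clear snap showed in the force readings. I judged both from the depth and force.
- **Camera disagreement:** The two cameras differed by about 3 mm sideways at the handpiece and at the nipple. I used the averages and corrected against the pictures, and both fits went in without jamming.
- **Other objects:** I did not check the spent cartridges and bystanders separately at the end. No unexpected contact force appeared on the way.

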